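Dispense three bushes from a rotary drum feeder

ROBOT

A 7-joint arm with a two-finger parallel gripper is mounted at the origin on the work surface. World frame = base frame: x ahead of the robot, y to its left, z up, the work surface at z = 0. Lengths are in m, angles in rad, forces in N, time in s.
With the tool pointing down it reaches from about 0.425 to 0.925 m from the base axis. Payload 6.8 kg.
Tool frame: the origin (TCP) lies midway between the tips of the shut fingers; the grasp point (between the pads) lies 19 mm behind it; x points along the fingers, y is the direction in which the jaws open and shut, and the axes are right-handed (so a half turn about x gives the same grasp; the last joint's range is limited). The gripper opens to 85 mm and grips with 20 to 120 N. Pads are 22 mm wide; open, the fingers measure 114 mm over their backs; the gripper's body (76 mm by 85 mm) begins 54 mm behind the grasp point. The pads swing forward as they close: fully open they stand 13 mm farther back than shut.
Start: joints at [-1.309, 0.477, 0.022, 1.555, -0.011, 1.109, -0.083], TCP at [0.244, 0.629, 0.202] pointing down, gripper open.
Joint ranges: [-2.96, 2.96], [-0.34, 2.1], [-1.41, 1.46], [0.24, 2.44], [-1.37, 4.51], [0.17, 1.92], [-2.96, 2.96]. Speed limits (rad/s): [2.39, 2.39, 3.14, 3.14, 3.14, 3.14, 3.14].

INTERFACE

Orientations are given as a rotation vector (axis times angle).
In Python, from bench import r, viewer, nets gives the robot as it stands.
- The arm moves only by the shell command python3 -m pendant 'ROWS' [FORCE]. ROWS is JSON, one flat list of numbers, 5 for each row, row after row: the finger opening in mm, from 0 to 85.4, then the shift along the tool's x, y, z in mm, then the turn about the tool's x in rad. A call has 1 to 20 rows; each row shifts and turns the commanded pose from where the row before left it, along the tool's axes as they then stand; what a row does not reach is not made up. A row lasts 1/8 s, in which the tool goes at most 62.5 mm and 10.7 degrees, less where a joint would pass 70% of its speed; a pose out of reach is approached as far as the arm can. A call with a gripper value outside its range is refused whole. The fingers move at their own pace and stop on an object; FORCE is the grip in N (left out, the last holds). Time passes only in rows, so rows that do not move let the fingers close. It gives the time, the measured TCP pose, the force and the opening at its end, in the units of the state.
- r.get_obs(): the state, without advancing time (a new reading comes with each control period).
- viewer.grab_frame(name): name is "scene" or "top"; returns (picture, depth): 384x512x3 uint8, red, green, blue; 384x512 float32, m along the optical axis (not along the pixel's ray), 0 where there is no reading.
- viewer.calibration(name): a dict with "mtx" (3x3 intrinsics, pixels), "world_to_cam" (4x4, takes a point from world to camera coordinates). Camera axes: x right, y up, looking along -z (the intrinsics and any distortion apply to the point x, -y, -z); pixel columns grow to the right and rows downward; lengths in m; the calibration is good to about 2 mm. A picture is of the moment at which its call begins. calibration takes no time and is no camera call.
- r.hand_in(): hands the job in, once; it reports no verdict.
Trained networks look in the newest picture that a camera, given by its name, has taken for a name from the list of things; names that differ only in an ending like _2 or _b are one class to them, and where a whole thing is asked for, a point or a joint stands for the part that bears it (a point fixed in the world has none). Each returns a list of dicts, best first, with "score" (0 to 1); they miss things now and then, are a little off and sometimes report something else, mostly with a low value. They report only what shows in the picture. A call takes as long as a camera call.
- nets.look_for(name, camera): "location" ([x, y, z] in m, in world coordinates, good to about 4 mm: the middle of the surface that is visible of it).
- nets.silhouettes(name, camera): "mask" (384x512 bool, what is visible of it).
The state is a dict: "clock": time; "joints": joint angles; "qvel": joint speeds; "tau": joint torques, N m; "tcp_pos": TCP position; "orientation": TCP orientation; "contact_force": force on the tool from outside, world axes, zero at the start; "moment": the same for the moment, N m; "grip_width": finger opening in m.
Only numpy, scipy, OpenCV 4.12 (cv2) and the standard library are available. Lean on these libraries where they do the work, as an engineer would, in place of code of your own. Each camera call takes 0.05 s, during which the arm holds its last target. There are 200 camera calls.

TASK

Stand the small narrow yellow bin on the bench under the spout of the blue bush feeder and let go of it, then turn the feeder's crank slowly (never faster than half a turn per second) so that exactly three brass bushes drop into the bin, one at a time, while the other two stay in the magazine. Finish with the bin still standing under the spout and the crank handle hanging straight down; do not touch the bushes with the gripper, and leave the other things on the bench where they are.

Things in the scene. Friction and masses are not known exactly. Their poses are not given: they have to be found in the camera images.
- feeder: Blue steel rotary feeder fixed to the bench; origin on the bench under its middle, z up. Base plate 140 (x) by 130 (y) by 12 mm. Drum house x -24 to +24, y -54 to +54, 212 mm high, with a clear plate on its +x side; a spout sticks out to +y, the crank is on the -x side. Inside, an orange drum, radius 42 mm, turns about an axis parallel to x; one open pocket in its side holds one bush.
- magazine_top (a point): Top of the vertical magazine (48 by 36 mm, slotted on its +x face) that stands on the drum house, feeder x = y = 0, 337 mm above the bench. It holds five brass bushes, one on another. With the drum's pocket within about 0.1 rad of straight up, one bush falls into it (pause there about 0.3 s); the drum's wall holds back the next.
- drum_axis (a point): Point on the drum's axis (160 mm above the bench), 95 mm from the feeder's middle towards feeder -x, axes as the feeder's: the centre of the circle (radius 55 mm, in the feeder's y-z plane) that handle_grip runs on. The steel crank arm lies at feeder x = -34 to -42 mm.
- spout (a point): Centre of the spout's open underside (38 mm in x by 41 mm in y), 85 mm above the bench at feeder x = 0, y = 145 mm, axes as the feeder's. Bushes fall straight down here. Chute and spout span x -24 to +24, y 54 to 171, heights 81 to 150 mm: the bin must pass below.
- handle_grip (a point): Best grip on the crank handle: a black round sleeve, 20 mm thick, 80 mm long, parallel to feeder x (45 mm of it towards the arm, 35 mm away), free to spin on its pin, so a gripper may keep its direction while carrying it round the circle. Its z axis points from the drum's axis to the handle, the way the pocket faces.
- drum (a joint): Angle of drum and crank (rad), no stops. 0: handle and pocket straight up, under the magazine; positive turns them towards feeder +y (spout side); pi hangs straight down. Stays where left (friction 0.1 N m). A bush carried to +y rolls out into the chute at about 1.7 to 2.2 (pause 0.5 s). Turn back or go on round for the next. Starts with the pocket empty, away from the magazine.
- bin_center (a point): Centre (27.5 mm above its underside) of the loose yellow open bin: outside 64 mm (its x) by 180 mm (its y) by 55 mm high, walls and floor 4 mm, 0.16 kg, z up. Hold it across its 64 mm width, in the half away from the feeder, and slide it lengthwise (its y along feeder y) under the spout, for example with its centre 50 mm beyond the spout's centre in feeder +y.
- bush0_center (a point): Centre of a brass bush, 26 mm in diameter, 34 mm long, axis along its x, 0.08 kg. The lowest in the magazine, first to drop.
- bush1_center (a point): Centre of a brass bush, 26 mm in diameter, 34 mm long, axis along its x, 0.08 kg. Number 2 from the bottom of the magazine at the start, to be dropped.
- bush2_center (a point): Centre of a brass bush, 26 mm in diameter, 34 mm long, axis along its x, 0.08 kg. Number 3 from the bottom of the magazine at the start, to be dropped.
- bush3_center (a point): Centre of a brass bush, 26 mm in diameter, 34 mm long, axis along its x, 0.08 kg. Number 4 from the bottom of the magazine at the start, to stay in the magazine.
- bush4_center (a point): Centre of a brass bush, 26 mm in diameter, 34 mm long, axis along its x, 0.08 kg. Number 5 from the bottom of the magazine at the start, to stay in the magazine.
- module_center (a point): Bystander: centre of a black control module, 100 by 75 by 30 mm with a metal plate on top; stands on the bench near the bin's start.
- fusebox_center (a point): Bystander: centre of a small black fuse box with red fuses, 45 by 65 by 31 mm, on the bench on the robot's side of the place under the spout.
- can_center (a point): Bystander: centre of a can with a green label, 64 mm in diameter, 130 mm high, on the bench on the far side of the place under the spout.
- pulley_center (a point): Bystander: centre of a dark steel pulley lying flat, 68 mm in diameter, 27 mm high, behind the feeder on the side away from the spout.

How it is judged:
On the way, in this order (a step that is already met when the one before it is completed fails the run):
1. the bin stands on the bench under the spout, released (horizontal distance between bin_center and spout below 0.085 m and height (world z) of bin_center below 0.034 m and angle between bin_center's own z axis and vertical below 0.1 rad and contact force between the fingers and bin below 0.1 N), for 0.2 s.
2. the first bush lies in the bin (x of bush0_center in the frame of bin_center between -0.032 and 0.032 m and y of bush0_center in the frame of bin_center between -0.09 and 0.09 m and z of bush0_center in the frame of bin_center between -0.03 and 0.03 m), for 0.2 s.
3. the second bush lies in the bin (x of bush1_center in the frame of bin_center between -0.032 and 0.032 m and y of bush1_center in the frame of bin_center between -0.09 and 0.09 m and z of bush1_center in the frame of bin_center between -0.03 and 0.03 m), for 0.2 s.
4. the third bush lies in the bin (x of bush2_center in the frame of bin_center between -0.032 and 0.032 m and y of bush2_center in the frame of bin_center between -0.09 and 0.09 m and z of bush2_center in the frame of bin_center between -0.03 and 0.03 m), for 0.2 s.
At the end, for the whole second after the job is handed in: Three bushes lie in the bin, the other two are still in the magazine (centres above 200 mm); the bin stands upright on the bench with its centre within 85 mm horizontally of the spout's centre; the crank handle hangs within 0.35 rad of straight down; drum and bin at rest (all of step 2 and all of step 3 and all of step 4 and horizontal distance between bin_center and spout below 0.085 m and height (world z) of bin_center below 0.034 m and angle between bin_center's own z axis and vertical below 0.1 rad and height (world z) of each of bush3_center, bush4_center above 0.2 m and angle between handle_grip's own z axis and vertical above 2.79 rad and velocity of joint drum between -0.1 and 0.1 rad/s and linear speed of bin below 0.02 m/s); the robot touches nothing.
It fails at once if the drum is turned faster than 4.5 rad/s (velocity of joint drum above 4.5 rad/s or velocity of joint drum below -4.5 rad/s).
It fails at once if the gripper touches a bush (contact force between the fingers and bush0 above 0.5 N or contact force between the fingers and bush1 above 0.5 N or contact force between the fingers and bush2 above 0.5 N or contact force between the fingers and bush3 above 0.5 N or contact force between the fingers and bush4 above 0.5 N).
It fails at once if a bystander is moved more than 30 mm or tipped (distance of any of module_center, fusebox_center, can_center, pulley_center from where it was at the start of the episode above 0.03 m or angle between any of module_center, fusebox_center, can_center, pulley_center's own z axis and vertical above 0.3 rad).
It also fails if it takes over 72 s, if anything falls off the work surface, if the arm or the gripper's body presses on something with over 40 N, if the wrist force passes 120 N, or if a joint passes its speed limit or range.

## Working session

There is one attempt and no reset: what is moved stays moved. The work goes in short steps, Python scripts to look and compute and a shell command to move; the robot and the scene stay as the last step left them, time stands still between calls to the robot, and variables do not carry over. Pictures are saved under pics/ and viewed, about 8 in all and at most 12, crops included, and the job is handed in when it is done.

```bash
ls; mkdir -p pics; cat > h.py <<'E'
from bench import r, viewer, nets
import numpy as np, cv2
from scipy.spatial.transform import Rotation as R
def cloud(cam):
    p,d=viewer.grab_frame(cam); c=viewer.calibration(cam); K=c["mtx"]; T=np.linalg.inv(c["world_to_cam"])
    v,u=np.mgrid[0:384,0:512]
    X=np.stack([(u-K[0,2])/K[0,0]*d,-(v-K[1,2])/K[1,1]*d,-d,np.ones_like(d)],-1)
    return p,d,(X@T.T)[...,:3]
E
python3 - <<'E'
from h import *
o=r.get_obs(); print({k:np.round(v,3).tolist() for k,v in o.items()}); print(R.from_rotvec(o["orientation"]).as_matrix().round(3))
ims=[]
for cam in("scene","top"):
    p,d,X=cloud(cam); cv2.imwrite(f"pics/{cam}0.png",cv2.cvtColor(p,cv2.COLOR_RGB2BGR)); np.savez(f"{cam}0.npz",p=p,d=d,X=X)
    print(cam,viewer.calibration(cam))
    for n in["feeder","handle_grip","bin_center","bush0_center","module_center","fusebox_center","can_center","pulley_center"]:
        print(n,[(np.round(q["location"],3).tolist(),round(q["score"],2)) for q in nets.look_for(n,cam)[:2]])
E
```

```text
pics
{'clock': 0.0, 'joints': [-1.309, 0.478, 0.022, 1.556, -0.012, 1.109, -0.083], 'qvel': [0.001, -0.0, -0.0, -0.0, -0.0, 0.001, 0.0], 'tau': [0.0, -59.645, 1.608, -28.121, 0.012, 0.01, 0.0], 'tcp_pos': [0.244, 0.629, 0.201], 'orientation': [0.289, 1.551, -0.292], 'contact_force': [-0.076, -0.536, 0.4], 'moment': [-0.01, -0.025, -0.016], 'grip_width': 0.085}
[[-0.001  0.361  0.932]
 [-0.002  0.932 -0.361]
 [-1.    -0.002  0.   ]]
scene {'mtx': array([[354.2460934 ,   0.        , 253.84385919],
       [  0.        , 354.2460934 , 197.30740944],
       [  0.        ,   0.        ,   1.        ]]), 'world_to_cam': array([[ 0.27363683,  0.96180022,  0.00795081, -0.14020532],
       [-0.82375877,  0.23007999,  0.51815509,  0.37389179],
       [ 0.49653236, -0.14833587,  0.85524972, -1.44823686],
       [ 0.        ,  0.        ,  0.        ,  1.        ]])}
feeder [([0.61, -0.018, 0.122], 0.79)]
handle_grip []
bin_center [([0.39, -0.323, 0.026], 0.58)]
bush0_center []
module_center [([0.596, -0.324, 0.024], 0.88)]
fusebox_center [([0.43, 0.109, 0.029], 0.73), ([0.612, -0.02, 0.124], 0.3
[... 236 characters left out ...]

       [  0.        ,   0.        ,   1.        ]]), 'world_to_cam': array([[-0.00596962, -0.99961962,  0.02692561, -0.0516687 ],
       [ 0.9968909 , -0.00383345,  0.07870097, -0.6121501 ],
       [-0.07856781,  0.02731171,  0.99653458, -0.96954499],
       [ 0.        ,  0.        ,  0.        ,  1.        ]])}
feeder [([0.576, 0.002, 0.117], 0.7)]
handle_grip [([0.526, -0.027, 0.114], 0.78), ([0.573, -0.003, 0.117], 0.24)]
bin_center [([0.386, -0.319, 0.01], 0.87)]
bush0_center []
module_center [([0.59, -0.316, 0.026], 0.73)]
fusebox_center [([0.428, 0.104, 0.027], 0.73)]
can_center [([0.659, 0.255, 0.134], 0.57), ([0.57, 0.001, 0.117], 0.5)]
pulley_center [([0.74, -0.038, 0.026], 0.71)]
```

View pics/scene0.png

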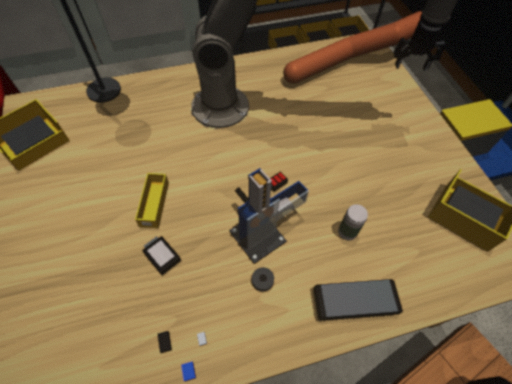

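View pics/top0.png

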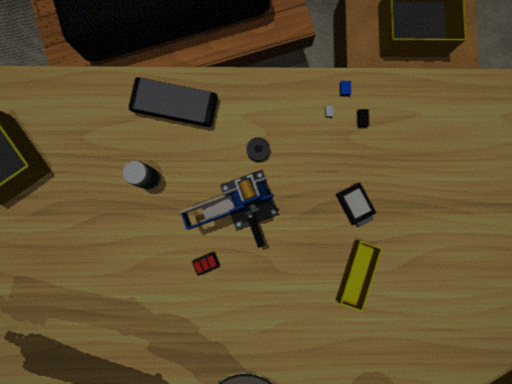

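```bash
cat > fit.py <<'E'
from h import *
from scipy.optimize import least_squares
boxes=[([0,0,.006],[.07,.065,.006]),([0,0,.106],[.024,.054,.106]),([0,0,.27],[.024,.018,.067])]
def sd(P,c,h):
    q=np.abs(P-c)-h; return np.linalg.norm(np.maximum(q,0),axis=-1)+np.minimum(q.max(-1),0)
S={c:np.load(c+"0.npz") for c in("scene","top")}
X=np.vstack([S[c]["X"][S[c]["d"]>0] for c in S])
m=(np.hypot(X[:,0]-.59,X[:,1]+.01)<.22)&(X[:,2]>.006)&(X[:,2]<.4); A=X[m]
def loc(p,A): c,s=np.cos(p[2]),np.sin(p[2]); d=A[:,:2]-p[:2]; return np.c_[c*d[:,0]+s*d[:,1],-s*d[:,0]+c*d[:,1],A[:,2]-(p[3] if len(p)>3 else 0)]
f=lambda p:np.abs(np.min([sd(loc(p,A),np.array(c),np.array(h)) for c,h in boxes],0))
best=min((least_squares(f,[.59,-.01,y],loss="cauchy",f_scale=.003) for y in(.1,.25,.4)),key=lambda s:s.cost)
p=best.x; print("feeder",p,best.cost,len(A),np.median(f(p)))
c,s=np.cos(p[2]),np.sin(p[2]); W=lambda q:np.array([p[0]+c*q[0]-s*q[1],p[1]+s*q[0]+c*q[1],q[2]])
for n,q in dict(spout=[0,.145,.085],axis=[-.095,0,.16]).items(): print(n,W(q).round(4))
L=loc(p,X); k=(L[:,0]<-.045)&(L[:,0]>-.15)&(np.abs(L[:,1])<.09)&(L[:,2]>.03)&(L[:,2]<.24)
H=L[k]; print("handle pts",k.sum(),H.mean(0),np.percentile(H,[2,50,98],axis=0).round(3))
yz=H[:,1:]; 
g=least_squares(lambda t:np.hypot(yz[:,0]-.055*np.sin(t[0]),yz[:,1]-.16-.055*np.cos(t[0]))-.01,[np.arctan2(*(yz.mean(0)-[0,.16]))],loss="cauchy",f_scale=.003)
print("drum angle",g.x, np.median(np.abs(g.fun)))
# bin
for cam in S:
    P=S[cam]["X"];rgb=S[cam]["p"].astype(int)
    yl=(rgb[...,0]>90)&(rgb[...,2]<.45*rgb[...,0])&(rgb[...,1]>.7*rgb[...,0])&(np.hypot(P[...,0]-.39,P[...,1]+.32)<.15)&(P[...,2]>.045)&(P[...,2]<.07)
    B=P[yl]; (cx,cy),(w,h),a=cv2.minAreaRect((B[:,:2]*1000).astype(np.float32)); print("bin",cam,len(B),cx,cy,w,h,a,cv2.boxPoints(((cx,cy),(w,h),a)).round(0).tolist())
np.save("feeder.npy",p)
ims=[]
for cam in("scene","top"):
    im=cv2.cvtColor(S[cam]["p"],cv2.COLOR_RGB2BGR); C=viewer.calibration(cam)
    crop=(200,150,130,130) if cam=="scene" else (160,150,130,120)
    x0,y0,w,h=crop; im=cv2.resize(im[y0:y0+h,x0:x0+w],None,fx=3,fy=3,interpolation=cv2.INTER_CUBIC)
    def pr(q):
        v=C["world_to_cam"]@np.r_[W(q),1]; v=[v[0],-v[1],-v[2]]; u=C["mtx"]@v; return (int((u[0]/u[2]-x0)*3),int((u[1]/u[2]-y0)*3))
    t=g.x[0]
    segs=[]
    for cc,hh in boxes+[([0,.1125,.1155],[.024,.0585,.0345])]:
        cc,hh=np.array(cc),np.array(hh); z=cc[2]+hh[2]; q=[[cc[0]+i*hh[0],cc[1]+j*hh[1],z] for i,j in((1,1),(1,-1),(-1,-1),(-1,1))]
        segs+=[(q[i],q[(i+1)%4]) for i in range(4)]
    hp=[.055*np.sin(t),.16+.055*np.cos(t)]; segs.append(([-.05,*hp],[-.13,*hp]))
    for a,b in segs: cv2.line(im,pr(a),pr(b),(0,255,0),1)
    ims.append(cv2.copyMakeBorder(im,0,390-im.shape[0],0,0,0))
cv2.imwrite("pics/fit.png",np.hstack(ims))
E
python3 fit.py
```

```text
feeder [ 0.60200509 -0.01364476  0.36779611] 0.10381806965153909 8315 0.0055040436304284596
spout [0.5499 0.1217 0.085 ]
axis [ 0.5134 -0.0478  0.16  ]
handle pts 364 [-0.09353624  0.01413528  0.1139889 ] [[-0.13   0.004  0.107]
 [-0.094  0.014  0.114]
 [-0.051  0.025  0.119]]
drum angle [2.86663839] 0.0011351540124786815
bin scene 278 392.2054748535156 -319.31390380859375 66.24349212646484 183.33892822265625 70.69558715820312 [[295.0, -320.0], [468.0, -381.0], [490.0, -318.0], [317.0, -258.0]]
bin top 188 387.702392578125 -318.6408386230469 64.33907318115234 179.65219116210938 70.65785217285156 [[292.0, -319.0], [462.0, -379.0], [483.0, -318.0], [314.0, -259.0]]
```

View pics/fit.png

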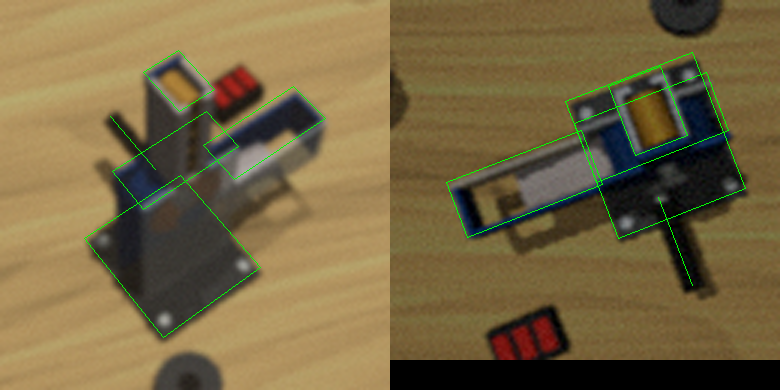

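```bash
python3 -m pendant '[85,-50,0,0,-0.032, 85,0,-34.6,30.8,0, 85,0,-34.6,30.8,0, 85,0,-34.6,30.8,0, 85,0,-34.6,30.8,0, 85,0,-34.6,30.8,0, 85,0,-34.6,30.8,0, 85,0,-34.6,30.8,0, 85,0,-34.6,30.8,0, 85,0,-34.6,30.8,0, 85,0,-34.6,30.8,0, 85,0,-47.7,21,0, 85,0,-47.7,21,0, 85,0,-47.7,21,0, 85,0,-47.7,21,0, 85,0,-47.7,21,0]' 40
python3 -m pendant '[85,0,-52.2,-1.3,0, 85,0,-52.2,-1.3,0, 85,0,-52.2,-1.3,0, 85,0,-52.2,-1.3,0, 85,0,-52.2,-1.3,0, 85,0,0,0,0, 85,0,0,0,0]'
cat > st.py <<'E'
from h import *
o=r.get_obs(); M=R.from_rotvec(o["orientation"]).as_matrix()
print("t",round(o["clock"],2),"tcp",(o["tcp_pos"]*1000).round(1),"F",o["contact_force"].round(1),"w",o["grip_width"].round(4),"j",o["joints"].round(2)); print(M.round(3))
E
cat > loc.py <<'E'
# where the yellow bin is (rim rectangle) from top camera, optional crop picture
from h import *
import sys
p,d,P=cloud("top"); rgb=p.astype(int); x,y=float(sys.argv[1]),float(sys.argv[2])
yl=(rgb[...,0]>90)&(rgb[...,2]<.45*rgb[...,0])&(rgb[...,1]>.7*rgb[...,0])&(np.hypot(P[...,0]-x,P[...,1]-y)<.15)&(P[...,2]>.04)&(P[...,2]<.075)
print(len(P[yl]),cv2.minAreaRect((P[yl][:,:2]*1000).astype(np.float32)),P[yl][:,2].mean())
cv2.imwrite(f"pics/{sys.argv[3]}.png",cv2.resize(cv2.cvtColor(p,cv2.COLOR_RGB2BGR)[130:350,150:420],None,fx=2.5,fy=2.5))
E
python3 st.py
```

```text
clock: 2.9
tcp_pos: [0.4399, -0.0606, 0.2528]
orientation: [0.266, 1.554, -0.264]
contact_force: [0.8, 0.2, -0.5]
grip_width: 0.0847
clock: 3.78
tcp_pos: [0.3474, -0.3027, 0.2524]
orientation: [0.266, 1.554, -0.265]
contact_force: [0.1, 0.5, -0.5]
grip_width: 0.0851Traceback (most recent call last):
  File "st.py", line 3, in <module>
    print("t",round(o["clock"],2),"tcp",(o["tcp_pos"]*1000).round(1),"F",o["contact_force"].round(1),"w",o["grip_width"].round(4),"j",o["joints"].round(2)); print(M.round(3))
                                                                                                         ^^^^^^^^^^^^^^^^^^^^^
AttributeError: 'float' object has no attribute 'round'
```

```bash
sed -i 's/o\["grip_width"\].round(4)/round(o["grip_width"],4)/' st.py
python3 -m pendant '[85,50,0,0,0, 85,50,0,0,0, 85,50,0,0,0, 85,45,0,0,0, 85,25,0,0,0, 85,18,0,0,0, 85,0,0,0,0, 40,0,0,0,0, 40,0,0,0,0, 40,0,0,0,0, 40,0,0,0,0, 40,0,0,0,0]' 30; python3 st.py; python3 loc.py .39 -.319 grasp
```

```text
clock: 5.28
tcp_pos: [0.3482, -0.3029, 0.0153]
orientation: [0.265, 1.553, -0.264]
contact_force: [-0.7, 2.2, 7.2]
grip_width: 0.0629
t 5.28 tcp [ 348.2 -302.9   15.3] F [-0.7  2.2  7.2] w 0.0629 j [ 0.1   0.49  0.6   2.23 -0.53  0.56  2.34]
[[ 0.002  0.331  0.944]
 [ 0.     0.944 -0.331]
 [-1.     0.001  0.002]]
131 ((389.0652160644531, -317.3525390625), (63.75927734375, 179.80020141601562), 70.15876770019531) 0.05502986276430003
```

```bash

python3 -m pendant '[40,-30,0,0,0, 40,-45,0,0,0, 40,-50,0,0,0, 40,-50,0,0,0, 40,-45,0,0,0, 40,-15,0,0,0, 40,0,0,0,0.144, 40,0,0,0,0.144, 40,0,0,0,0.144, 40,0,0,0,0.144, 40,0,0,0,0.144, 40,0,0,0,0.142, 40,0,0,0,0]'
python3 st.py
python3 -m pendant '[40,0,27.3,-32.9,0, 40,0,27.3,-32.9,0, 40,0,27.3,-32.9,0, 40,0,27.3,-32.9,0, 40,0,27.3,-32.9,0, 40,0,27.3,-32.9,0, 40,0,15.1,-39.2,0, 40,0,15.1,-39.2,0, 40,0,15.1,-39.2,0, 40,0,15.1,-39.2,0, 40,0,15.1,-39.2,0, 40,0,25.4,-29.9,0, 40,0,25.4,-29.9,0, 40,0,25.4,-29.9,0, 40,0,25.4,-29.9,0, 40,0,0,0,0, 40,0,0,0,0]'; python3 st.py
```

```text
clock: 6.95
tcp_pos: [0.3466, -0.3024, 0.2485]
orientation: [0.931, 1.364, -0.931]
contact_force: [-0.2, -0.0, -1.8]
grip_width: 0.0627
t 6.95 tcp [ 346.6 -302.4  248.5] F [-0.2 -0.  -1.8] w 0.0627 j [-0.34  0.06  0.98  2.03 -0.06  1.08  1.05]
[[-0.002  0.931  0.364]
 [ 0.001  0.364 -0.931]
 [-1.    -0.001 -0.001]]
clock: 9.07
tcp_pos: [0.4786, 0.2976, 0.2486]
orientation: [0.929, 1.363, -0.932]
contact_force: [-0.2, -0.6, -1.1]
grip_width: 0.0628
t 9.07 tcp [478.6 297.6 248.6] F [-0.2 -0.6 -1.1] w 0.0628 j [-0.98  0.26  0.38  1.79 -0.11  1.11 -0.19]
[[-0.001  0.931  0.364]
 [-0.001  0.364 -0.931]
 [-1.    -0.002  0.001]]
```

```bash

python3 -m pendant '[40,40,3,0,0, 40,50,0,0,0, 40,50,0,0,0, 40,45,0,0,0, 40,30,0,0,0, 40,14,0,0,0, 40,0,0,0,0, 40,0,0,0,0]'
python3 st.py;  python3 loc.py .5 .255 pre
```

```text
clock: 10.07
tcp_pos: [0.4828, 0.3001, 0.0218]
orientation: [0.934, 1.361, -0.93]
contact_force: [-0.4, 0.0, -0.8]
grip_width: 0.0627
t 10.07 tcp [482.8 300.1  21.8] F [-0.4  0.  -0.8] w 0.0627 j [-0.89  0.55  0.29  1.97 -0.25  0.65 -0.07]
[[ 0.002  0.932  0.362]
 [ 0.001  0.362 -0.932]
 [-1.     0.002 -0.001]]
147 ((507.41168212890625, 230.60589599609375), (64.12538146972656, 119.21869659423828), 20.619421005249023) 0.05948740075942692
```

View pics/pre.png

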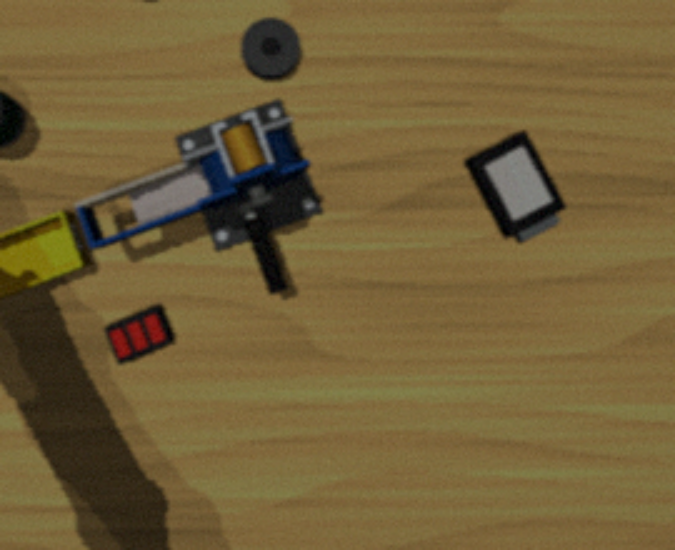

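```bash

python3 -m pendant '[40,4,0,0,0, 40,0,0,15,0, 40,0,0,20,0, 40,0,0,20,0, 40,0,0,20,0, 40,0,0,15,0, 40,0,0,7,0, 40,2,0,0,0, 40,0.5,0,0,0, 40,0,0,0,0]'
python3 st.py; python3 -m pendant '[75,0,0,0,0, 85,0,0,0,0, 85,0,0,0,0, 85,0,0,0,0, 85,0,0,0,0]'; python3 st.py; python3 loc.py .53 .168 post
```

```text
clock: 11.38
tcp_pos: [0.5177, 0.208, 0.0153]
orientation: [0.932, 1.361, -0.933]
contact_force: [-3.2, -6.6, 15.7]
grip_width: 0.0625
t 11.38 tcp [517.7 208.   15.3] F [-3.2 -6.6 15.7] w 0.0625 j [-0.71  0.55  0.28  1.99 -0.25  0.63  0.1 ]
[[ 0.001  0.932  0.362]
 [-0.001  0.362 -0.932]
 [-1.     0.     0.001]]
clock: 12.0
tcp_pos: [0.5169, 0.2094, 0.0138]
orientation: [0.932, 1.362, -0.932]
contact_force: [-0.1, 0.3, -0.4]
grip_width: 0.085
t 12.0 tcp [516.9 209.4  13.8] F [-0.1  0.3 -0.4] w 0.085 j [-0.71  0.55  0.28  1.99 -0.25  0.63  0.1 ]
[[-0.     0.932  0.363]
 [ 0.     0.363 -0.932]
 [-1.    -0.    -0.   ]]
37 ((536.7008666992188, 140.6740264892578), (124.75325775146484, 28.760053634643555), 75.61949157714844) 0.055209646182456294
```

```bash
python3 - <<'E'
from h import *
p=np.load("feeder.npy");print(p)
o=r.get_obs();c,s=np.cos(p[2]),np.sin(p[2]);d=o["tcp_pos"][:2]-p[:2];print(c*d[0]+s*d[1],-s*d[0]+c*d[1])
E
```

```text
[ 0.60200509 -0.01364476  0.36779611]
0.0008051317012755382 0.23868360607365438
```

```bash

python3 -m pendant '[85,-20,0,0,0, 85,-45,0,0,0, 85,-50,0,0,0, 85,-50,0,0,0, 85,-50,0,0,0, 85,-35,0,0,0, 85,0,-37,0,0, 85,0,-37,0,0, 85,0,-37,0,0, 85,0,0,45,0, 85,0,0,45,0, 85,0,0,45,0, 85,0,0,45,0, 85,0,0,44,0]'
python3 -m pendant '[85,0,0,0,0.143, 85,0,0,0,0.143, 85,0,0,0,0.143, 85,0,0,0,0.143, 85,0,0,0,0.143, 85,0,0,0,0.143, 85,0,0,0,0.143, 85,0,0,0,0.143, 85,0,0,0,0.143, 85,0,0,0,0.143, 85,0,0,0,0.143, 85,0,0,0,0]'
cat >> st.py <<'E'
p=np.load("feeder.npy");c,s=np.cos(p[2]),np.sin(p[2]);d=o["tcp_pos"][:2]-p[:2];x,y,z=c*d[0]+s*d[1],-s*d[0]+c*d[1],o["tcp_pos"][2]
print("local mm",np.round([x*1e3,y*1e3,z*1e3],1),"tool y angle err deg",np.rad2deg((np.arctan2(M[1,1],M[0,1])-p[2]+np.pi/2+np.pi)%(2*np.pi)-np.pi).round(2),"crank angle if pads 20mm back",np.arctan2(y,z+.02-.16).round(3))
E
python3 st.py; python3 loc.py .53 .168 post2
```

```text
clock: 13.8
tcp_pos: [0.495, -0.0411, 0.264]
orientation: [0.932, 1.362, -0.931]
contact_force: [0.5, 1.4, 0.2]
grip_width: 0.0849
clock: 15.3
tcp_pos: [0.4946, -0.0397, 0.2638]
orientation: [2.019, 0.378, -2.02]
contact_force: [0.1, 0.5, -0.6]
grip_width: 0.0846
t 15.3 tcp [494.6 -39.7 263.8] F [ 0.1  0.5 -0.6] w 0.0846 j [-0.74  0.13  0.78  1.93 -0.1   1.12 -1.12]
[[-0.     0.362 -0.932]
 [ 0.    -0.932 -0.362]
 [-1.    -0.     0.   ]]
local mm [-109.6   14.3  263.8] tool y angle err deg 0.12 crank angle if pads 20mm back 0.115
174 ((529.371826171875, 172.18258666992188), (64.15105438232422, 170.96104431152344), 20.4249267578125) 0.05485589070482253
```

View pics/post2.png

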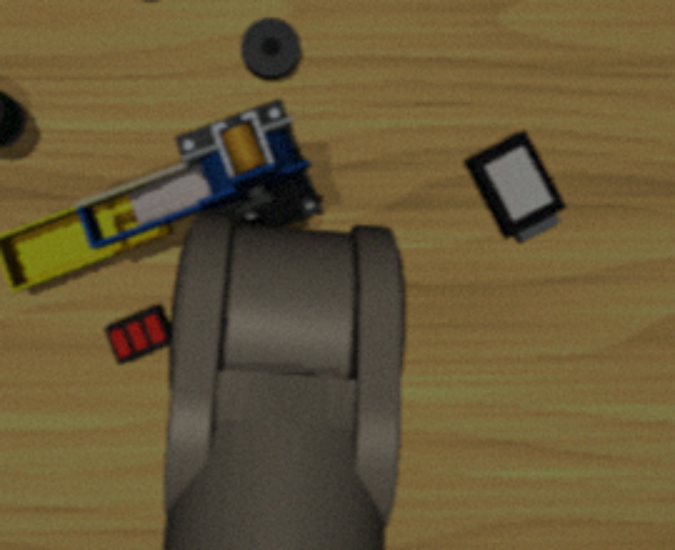

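```bash
python3 - <<'E'
from h import *
p=np.load("feeder.npy");c,s=np.cos(p[2]),np.sin(p[2])
for cam in("top","scene"):
    _,d,X=cloud(cam); X=X[(d>0)]; D=X[:,:2]-p[:2]; L=np.c_[c*D[:,0]+s*D[:,1],-s*D[:,0]+c*D[:,1],X[:,2]]
    L=L[(np.abs(L[:,1])<.12)&(L[:,0]<.05)&(L[:,0]>-.25)]
    A=L[(L[:,2]>.36)]; print(cam,len(A))
    for z in np.arange(.36,.75,.05):
        B=A[(A[:,2]>z)&(A[:,2]<z+.05)]
        if len(B): print(round(z,2),len(B),B.min(0).round(3),B.max(0).round(3))
E
```

```text
top 14965
0.56 2 [-0.084 -0.027  0.609] [-0.083 -0.026  0.609]
0.61 2810 [-0.142 -0.042  0.613] [-0.051  0.071  0.66 ]
0.66 11865 [-0.222 -0.032  0.66 ] [-0.071  0.1    0.71 ]
0.71 288 [-0.202  0.039  0.71 ] [-0.184  0.075  0.715]
scene 6656
0.36 645 [-0.121 -0.06   0.36 ] [-0.087  0.087  0.41 ]
0.41 413 [-0.123 -0.053  0.41 ] [-0.07   0.078  0.46 ]
0.46 560 [-0.133 -0.026  0.46 ] [-0.067  0.049  0.51 ]
0.51 690 [-0.124 -0.024  0.51 ] [-0.061  0.041  0.56 ]
0.56 701 [-0.138 -0.043  0.56 ] [-0.049  0.041  0.61 ]
0.61 1973 [-0.196 -0.045  0.61 ] [-0.047  0.059  0.66 ]
0.66 1674 [-0.204 -0.035  0.66 ] [-0.07   0.082  0.691]
```

```bash

python3 -m pendant '[85,40,0,0,0, 85,45,0,0,0, 85,40,0,0,0, 85,30,0,0,0, 85,21,0,0,0, 60,0,0,0,0, 40,0,0,0,0, 30,0,0,0,0, 10,0,0,0,0, 10,0,0,0,0, 10,0,0,0,0, 10,0,0,0,0]' 20; python3 st.py
```

```text
clock: 16.95
tcp_pos: [0.4947, -0.0396, 0.0879]
orientation: [2.02, 0.377, -2.02]
contact_force: [0.2, 0.4, -0.6]
grip_width: 0.0098
t 16.95 tcp [494.7 -39.6  87.9] F [ 0.2  0.4 -0.6] w 0.0098 j [-0.58  0.4   0.67  2.11 -0.37  0.74 -0.88]
[[ 0.     0.361 -0.933]
 [ 0.    -0.933 -0.361]
 [-1.    -0.    -0.   ]]
local mm [-109.5   14.3   87.9] tool y angle err deg 0.06 crank angle if pads 20mm back 2.873
```

```bash
python3 - <<'E'
from h import *
p,d,X=cloud("scene"); cv2.imwrite("pics/miss.png",cv2.resize(cv2.cvtColor(p,cv2.COLOR_RGB2BGR)[130:270,180:340],None,fx=5,fy=5,interpolation=cv2.INTER_CUBIC)[:600])
for cam in ("scene",): print(nets.look_for("handle_grip",cam))
E
```

```text
[{'location': [0.5149, -0.0396, 0.1191], 'score': 0.58}]
```

View pics/miss.png

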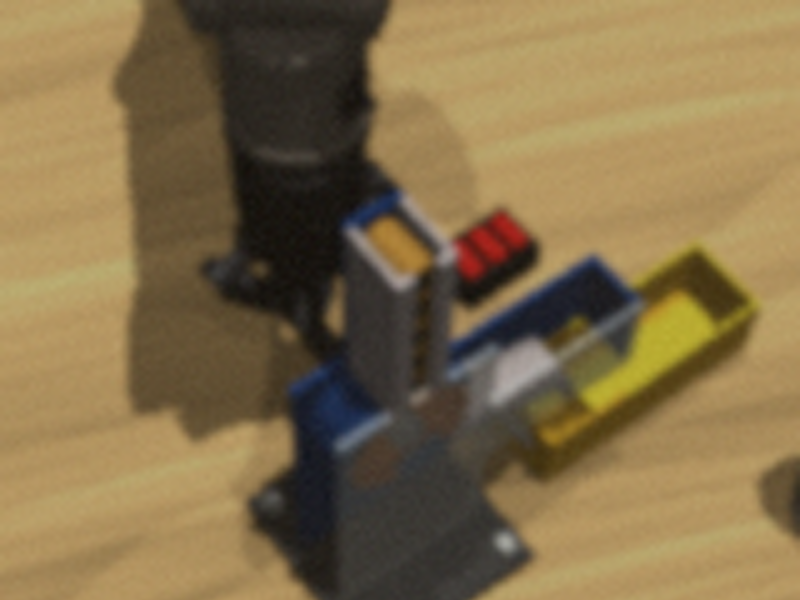

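```bash

python3 -m pendant '[40,0,0,0,0, 85,0,0,0,0, 85,0,0,0,0, 85,0,0,0,0, 85,-50,0,0,0, 85,-50,0,0,0, 85,-30,0,40,0, 85,0,0,60,0, 85,0,0,0,0]'; python3 st.py
cat > hm.py <<'E'
from h import *
from scipy.optimize import least_squares
p=np.load("feeder.npy");c,s=np.cos(p[2]),np.sin(p[2]);ims=[]
for cam in("top","scene"):
    im,d,X=cloud(cam); D=X[...,:2]-p[:2]; L=np.stack([c*D[...,0]+s*D[...,1],-s*D[...,0]+c*D[...,1],X[...,2]],-1)
    k=(d>0)&(L[...,0]<-.045)&(L[...,0]>-.15)&(np.abs(L[...,1])<.09)&(L[...,2]>.05)&(L[...,2]<.235)
    H=L[k]; print(cam,len(H),np.percentile(H,[2,50,98],axis=0).round(3).tolist() if len(H) else "")
    if len(H):
        g=least_squares(lambda t:np.hypot(H[:,1]-.055*np.sin(t[0]),H[:,2]-.16-.055*np.cos(t[0]))-.01,[np.arctan2(np.median(H[:,1]),np.median(H[:,2]-.16))],loss="cauchy",f_scale=.003)
        print("angle",g.x,np.median(np.abs(g.fun)))
    for q in nets.look_for("handle_grip",cam)[:2]:
        e=q["location"]; e=np.array(e); f=e[:2]-p[:2]; print(" net",np.round([c*f[0]+s*f[1],-s*f[0]+c*f[1],e[2]],3),q["score"])
    x0,y0=(190,150) if cam=="top" else (200,150)
    ims.append(cv2.resize(cv2.cvtColor(im,cv2.COLOR_RGB2BGR)[y0:y0+130,x0:x0+130],None,fx=3,fy=3,interpolation=cv2.INTER_CUBIC))
import sys; cv2.imwrite(f"pics/{sys.argv[1]}.png",np.hstack(ims))
E
python3 hm.py h1
```

```text
clock: 18.18
tcp_pos: [0.3977, -0.0767, 0.2177]
orientation: [2.025, 0.381, -2.023]
contact_force: [0.5, 0.1, 0.0]
grip_width: 0.0854
t 18.18 tcp [397.7 -76.7 217.7] F [0.5 0.1 0. ] w 0.0854 j [-0.8  -0.06  0.83  2.18  0.04  1.01 -1.19]
[[-0.     0.358 -0.934]
 [ 0.006 -0.934 -0.358]
 [-1.    -0.006 -0.002]]
local mm [-213.3   14.6  217.7] tool y angle err deg -0.1 crank angle if pads 20mm back 0.186
top 258 [[-0.131, 0.006, 0.108], [-0.091, 0.016, 0.115], [-0.049, 0.025, 0.119]]
angle [2.85676391] 0.000828986882497728
 net [-0.078  0.014  0.117] 0.63
 net [0.004 0.222 0.002] 0.15
scene 107 [[-0.128, 0.003, 0.106], [-0.101, 0.01, 0.114], [-0.073, 0.021, 0.119]]
angle [2.90276888] 0.0009824146574126582
 net [-0.102  0.007  0.112] 0.44
```

View pics/h1.png

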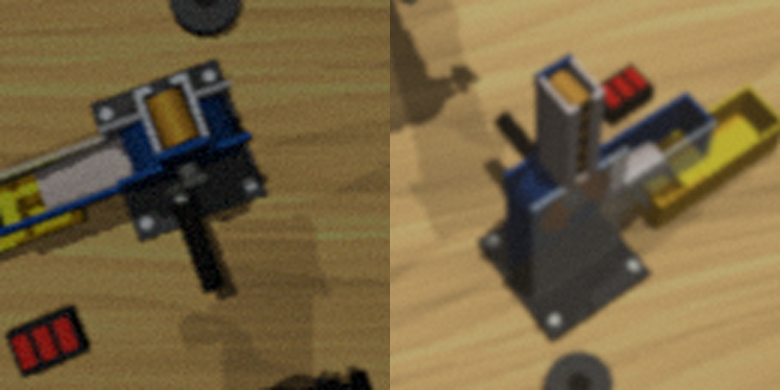

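```bash

python3 -m pendant '[85,0,0,-40,0, 85,0,0,-50,0, 85,10,0,-26,0, 85,40,0,0,0, 85,40,0,0,0, 85,30,0,0,0, 60,10,0,0,0, 0,0,0,0,0, 0,0,0,0,0, 0,0,0,0,0, 0,0,0,0,0, 0,0,0,0,0]' 20; python3 st.py; python3 - <<'E'
from h import *
p,d,X=cloud("scene"); cv2.imwrite("pics/g2.png",cv2.resize(cv2.cvtColor(p,cv2.COLOR_RGB2BGR)[170:230,205:285],None,fx=9,fy=9,interpolation=cv2.INTER_CUBIC))
C=viewer.calibration("scene")
F=np.load("feeder.npy");c,s=np.cos(F[2]),np.sin(F[2])
o=r.get_obs()["tcp_pos"]
for n,q in dict(tcp=o,pad=o+[0,0,.02],hend=None,hin=None).items():
    if q is None:
        a,b=(-.13 if n=="hend" else -.05),.0149; q=np.array([F[0]+c*a-s*b,F[1]+s*a+c*b,.107])
    v=C["world_to_cam"]@np.r_[q,1]; u=C["mtx"]@[v[0],-v[1],-v[2]]; u=u/u[2]; print(n,[(u[0]-205)*9,(u[1]-170)*9],-v[2])
E
```

```text
clock: 19.88
tcp_pos: [0.5098, -0.0338, 0.0882]
orientation: [2.021, 0.377, -2.019]
contact_force: [0.4, 0.3, 0.1]
grip_width: -0.0
t 19.88 tcp [509.8 -33.8  88.2] F [0.4 0.3 0.1] w -0.0 j [-0.63  0.44  0.72  2.08 -0.42  0.76 -0.84]
[[ 0.001  0.361 -0.933]
 [ 0.    -0.933 -0.361]
 [-1.    -0.    -0.001]]
local mm [-93.2  14.3  88.2] tool y angle err deg 0.06 crank angle if pads 20mm back 2.871
tcp [np.float64(346.49753072428973), np.float64(269.0219725396541)] 1.1147439392434588
pad [np.float64(345.5086363172856), np.float64(239.28358412985082)] 1.097638944778462
hend [np.float64(285.04574483148394), np.float64(168.27342284189515)] 1.1138073198219836
hin [np.float64(422.1968121788274), np.float64(327.76546640349557)] 1.0810081462487637
```

View pics/g2.png

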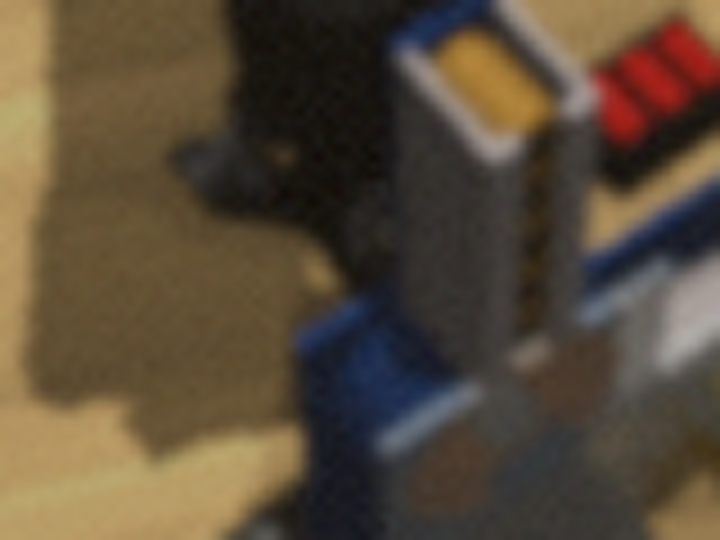

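```bash
python3 - <<'E'
from h import *
p=np.load("feeder.npy");c,s=np.cos(p[2]),np.sin(p[2])
for cam in("scene","top"):
    im,d,X=cloud(cam); D=X[...,:2]-p[:2]; L=np.stack([c*D[...,0]+s*D[...,1],-s*D[...,0]+c*D[...,1],X[...,2]],-1)
    for n in("handle_grip","drum"):
      for q in nets.silhouettes(n,cam)[:2]:
        m=q["mask"]; v,u=np.nonzero(m); Q=L[m&(d>0)]; print(cam,n,round(q["score"],2),m.sum(),(u.mean(),v.mean()),np.percentile(Q,[5,50,95],axis=0).round(3).tolist())
    if cam=="scene":
        k=(d>0)&(L[...,0]<-.045)&(L[...,0]>-.15)&(np.abs(L[...,1])<.09)&(L[...,2]>.06)&(L[...,2]<.235)
        Q=L[k]
        for z in np.arange(.06,.235,.0125):
            B=Q[(Q[:,2]>=z)&(Q[:,2]<z+.0125)]
            if len(B):print(z.round(3),len(B),B.min(0).round(3),B.max(0).round(3))
E
```

```text
scene handle_grip 0.75 431 (np.float64(262.12064965197214), np.float64(279.41763341067286)) [[0.101, -0.108, 0.007], [0.13, -0.082, 0.026], [0.156, -0.053, 0.03]]
0.097 10 [-0.108  0.003  0.101] [-0.077  0.006  0.109]
0.11 25 [-0.096  0.004  0.11 ] [-0.071  0.022  0.122]
0.122 18 [-0.095 -0.001  0.123] [-0.08   0.02   0.135]
0.135 14 [-0.09   0.     0.136] [-0.078  0.019  0.146]
0.147 13 [-0.086 -0.002  0.149] [-0.08   0.019  0.16 ]
0.16 41 [-0.104 -0.02   0.16 ] [-0.078  0.022  0.172]
0.172 32 [-0.101 -0.027  0.173] [-0.075  0.018  0.185]
0.185 32 [-0.099 -0.04   0.185] [-0.074  0.02   0.197]
0.197 64 [-0.104 -0.048  0.198] [-0.072  0.074  0.21 ]
0.21 61 [-0.1   -0.046  0.21 ] [-0.07   0.069  0.222]
0.222 32 [-0.098 -0.028  0.223] [-0.074 -0.002  0.235]
top handle_grip 0.47 247 (np.float64(246.47773279352228), np.float64(188.91902834008098)) [[-0.019, -0.011, 0.318], [-0.003, 0.0, 0.329], [0.013, 0.012, 0.333]]
top drum 0.41 2226 (np.float64(234.36388140161725), np.float64(200.28661275831087)) [[-0.046, -0.056, 0.009], [-0.002, 0.032, 0.123], [0.059, 0.166, 0.337]]
```

```bash
python3 -m pendant '[0,-3,0,0,0, 0,-3,0,0,0, 0,0,0,0,0]' 20; python3 -m pendant '[0,6,0,0,0, 0,0,10,0,0, 0,0,0,0,0]'; python3 - <<'E'
from h import *
p=np.load("feeder.npy");c,s=np.cos(p[2]),np.sin(p[2])
im,d,X=cloud("scene"); D=X[...,:2]-p[:2]; L=np.stack([c*D[...,0]+s*D[...,1],-s*D[...,0]+c*D[...,1],X[...,2]],-1)
C=viewer.calibration("scene")
k=(d>0)&(L[...,0]<-.045)&(L[...,0]>-.15)&(np.abs(L[...,1])<.09)&(L[...,2]>.06)&(L[...,2]<.15)
Q=L[k]
print((Q[np.argsort(Q[:,2])]*1000).round(0).astype(int).tolist())
E
```

```text
clock: 20.6
tcp_pos: [0.5099, -0.0339, 0.0942]
orientation: [2.021, 0.377, -2.019]
contact_force: [-0.1, 1.1, -0.5]
grip_width: 0.0001
clock: 20.98
tcp_pos: [0.5133, -0.0443, 0.0877]
orientation: [2.02, 0.375, -2.021]
contact_force: [-1.2, -0.1, -0.1]
grip_width: -0.0002
[[-88, 1, 101], [-81, 0, 107], [-76, 0, 107], [-83, 1, 108], [-78, 2, 109], [-91, 19, 110], [-85, 3, 110], [-82, 16, 112], [-87, 16, 112], [-79, 3, 112], [-83, 9, 113], [-75, 7, 113], [-79, 14, 113], [-71, 12, 113], [-74, 14, 114], [-81, 4, 115], [-79, 6, 115], [-76, 16, 115], [-71, 4, 115], [-76, 4, 115], [-83, 13, 115], [-80, 11, 116], [-85, -4, 117], [-74, 11, 117], [-82, 5, 117], [-71, 8, 117], [-76, 8, 118], [-82, -2, 119], [-82, 1, 123], [-83, 10, 123], [-82, 5, 123], [-84, -5, 125], [-80, 7, 125], [-82, -3, 126], [-85, -8, 126], [-85, 15, 128], [-81, 1, 129], [-85, -4, 129], [-85, -11, 130], [-82, 5, 130], [-90, -12, 130], [-85, -7, 132], [-86, 15, 133], [-91, -11, 134], [-81, 8, 134], [-83, 6, 134], [-80, -3, 135], [-86, -7, 136], [-84, -4, 137], [-80, 0, 138], [-84, -12, 138], [-86, -3, 139], [-91, -11, 139], [-81, 8, 140], [-85, 15, 140], [-81, 1, 140], [-80, -3, 140], [-81, 5, 142], [-92, -10, 143], [-82, 9, 144], [-81, -2, 144], [-86, -10, 145], [-84, -8, 146], [-84, 15, 146], [-80, 1, 148], [-81, 5, 148], [-81, -2, 149], [-83, 6, 150]]
```

```bash
python3 -m pendant '[0,0,10,0,0, 0,0,10,0,0, 0,0,0,0,0]'; python3 st.py; cat > sl.py <<'E'
from h import *
p=np.load("feeder.npy");c,s=np.cos(p[2]),np.sin(p[2])
im,d,X=cloud("scene"); D=X[...,:2]-p[:2]; L=np.stack([c*D[...,0]+s*D[...,1],-s*D[...,0]+c*D[...,1],X[...,2]],-1)
k=(d>0)&(L[...,0]<-.045)&(L[...,0]>-.15)&(np.abs(L[...,1])<.09)&(L[...,2]>.06)&(L[...,2]<.122)
Q=L[k]; print((Q[np.argsort(Q[:,1])]*1000).round(0).astype(int).tolist())
cv2.imwrite("pics/sl.png",cv2.resize(cv2.cvtColor(im,cv2.COLOR_RGB2BGR)[170:230,205:285],None,fx=9,fy=9,interpolation=cv2.INTER_CUBIC))
E
python3 sl.py
```

```text
clock: 21.4
tcp_pos: [0.5208, -0.0632, 0.088]
orientation: [2.021, 0.374, -2.02]
contact_force: [0.0, 0.0, -0.4]
grip_width: -0.0
t 21.4 tcp [520.8 -63.2  88. ] F [ 0.   0.  -0.4] w -0.0 j [-0.56  0.46  0.72  2.05 -0.43  0.78 -0.78]
[[ 0.001  0.359 -0.933]
 [-0.001 -0.933 -0.359]
 [-1.     0.001 -0.   ]]
local mm [-93.6 -17.   88. ] tool y angle err deg -0.05 crank angle if pads 20mm back -2.825
[[-81, -14, 121], [-85, -1, 108], [-80, -1, 108], [-92, 0, 109], [-77, 1, 106], [-83, 1, 109], [-93, 2, 112], [-78, 2, 109], [-89, 2, 106], [-84, 2, 113], [-89, 2, 111], [-79, 2, 113], [-75, 3, 112], [-92, 4, 112], [-97, 4, 111], [-81, 4, 114], [-77, 5, 114], [-93, 5, 115], [-88, 5, 116], [-73, 6, 112], [-89, 6, 108], [-78, 6, 116], [-73, 6, 117], [-84, 6, 114], [-101, 7, 115], [-91, 8, 115], [-87, 8, 115], [-97, 8, 112], [-82, 8, 115], [-98, 9, 117], [-77, 9, 115], [-93, 9, 117], [-88, 9, 118], [-73, 9, 114], [-84, 10, 115], [-74, 10, 117], [-96, 11, 118], [-81, 11, 113], [-102, 12, 115], [-71, 12, 114], [-88, 13, 115], [-77, 13, 117], [-93, 13, 113], [-73, 13, 116], [-83, 13, 114], [-106, 14, 113], [-101, 15, 113], [-91, 15, 114], [-80, 15, 116], [-96, 15, 113], [-87, 16, 113], [-104, 17, 112], [-79, 17, 110], [-100, 18, 112], [-95, 18, 113], [-90, 18, 112]]
```

View pics/sl.png

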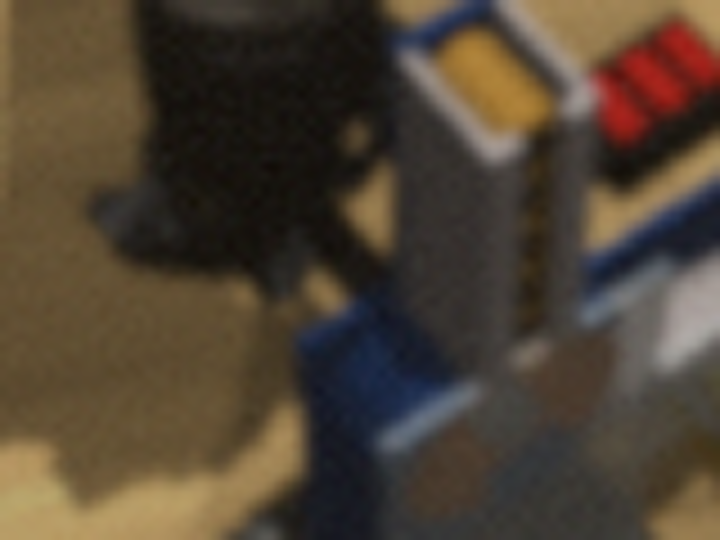

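```bash
python3 - <<'E'
from h import *
p=np.load("feeder.npy");c,s=np.cos(p[2]),np.sin(p[2])
im,d,X=cloud("scene"); D=X[...,:2]-p[:2]; L=np.stack([c*D[...,0]+s*D[...,1],-s*D[...,0]+c*D[...,1],X[...,2]],-1)
C=viewer.calibration("scene")
for dz in (0,.02,.033):
    v=C["world_to_cam"]@np.r_[r.get_obs()["tcp_pos"]+[0,0,dz],1]; u=C["mtx"]@[v[0],-v[1],-v[2]]; u=u/u[2]; print(dz,u[:2],(u[0]-205)*9,(u[1]-170)*9,-v[2])
for row in range(194,207):
    print(row,[(col,*(L[row,col]*1000).round(0).astype(int).tolist(),int(im[row,col].sum())) if d[row,col]>0 else (col,0) for col in range(230,242,2)])
E
```

```text
0 [235.62935482 204.86644962] 275.66419335178966 313.79804653654696 1.1054889849114136
0.02 [235.39485293 201.61227553] 273.5536764044087 284.5104797811842 1.0883839904464165
0.033 [235.2384333  199.44164599] 272.14589971332384 264.97481394919845 1.0772657440441686
194 [(230, -93, -33, 170, 62), (232, -81, -33, 185, 55), (234, -76, -30, 189, 68), (236, -75, -23, 183, 63), (238, -81, -13, 166, 61), (240, -80, -6, 160, 51)]
195 [(230, -90, -35, 171, 66), (232, -84, -32, 175, 65), (234, -75, -31, 186, 52), (236, -81, -20, 167, 55), (238, -80, -14, 162, 74), (240, -100, 7, 116, 56)]
196 [(230, -85, -38, 173, 56), (232, -83, -33, 172, 61), (234, -80, -28, 171, 50), (236, -78, -22, 167, 62), (238, -82, -13, 154, 86), (240, -84, -4, 142, 83)]
197 [(230, -83, -39, 172, 64), (232, -83, -33, 165, 64), (234, -80, -28, 164, 58), (236, -81, -21, 156, 82), (238, -81, -14, 150, 93), (240, -85, -4, 135, 71)]
198 [(230, -78, -43, 176, 57), (232, -85, -32, 156, 47), (234, -81, -28, 159, 66), (236, -80, -21, 152, 103), (238, -81, -14, 145, 106), (240, -85, -4, 128, 80)]
199 [(230, -79, -42, 169, 75), (
[... 547 characters left out ...]
 -22, 130, 135), (238, -81, -15, 122, 184), (240, -138, 30, -1, 290)]
203 [(230, -155, 0, -1, 226), (232, -150, 5, 0, 266), (234, -148, 12, -3, 172), (236, -81, -22, 122, 184), (238, -141, 24, -6, 189), (240, -134, 27, 1, 233)]
204 [(230, -153, -1, -5, 223), (232, -146, 2, 2, 248), (234, -145, 10, -4, 195), (236, -139, 14, 0, 202), (238, -135, 19, 0, 175), (240, -132, 26, -3, 187)]
205 [(230, -149, -4, -2, 219), (232, -144, 1, 0, 218), (234, -140, 6, -1, 186), (236, -135, 11, 1, 184), (238, -132, 17, -1, 171), (240, -127, 22, 0, 170)]
206 [(230, -146, -6, -4, 217), (232, -141, -1, -1, 209), (234, -137, 4, 0, 172), (236, -133, 10, -2, 167), (238, -130, 16, -4, 162), (240, -24, -45, 209, 164)]
```

```bash
python3 -m pendant '[20,-20,0,0,0, 85,0,0,0,0, 85,0,-15,0,0, 85,0,-15,0,0, 85,0,0,0,0, 85,20,0,0,0, 85,20,0,0,0, 85,12,0,0,0, 60,0,0,0,0, 0,0,0,0,0, 0,0,0,0,0, 0,0,0,0,0, 0,0,0,0,0]' 20; python3 st.py
```

```text
clock: 23.12
tcp_pos: [0.5103, -0.0342, 0.0565]
orientation: [2.022, 0.376, -2.019]
contact_force: [-0.3, -0.8, 3.9]
grip_width: 0.0191
t 23.12 tcp [510.3 -34.2  56.5] F [-0.3 -0.8  3.9] w 0.0191 j [-0.58  0.49  0.67  2.1  -0.48  0.7  -0.8 ]
[[ 0.001  0.36  -0.933]
 [-0.    -0.933 -0.36 ]
 [-1.     0.001 -0.001]]
local mm [-92.9  13.8  56.5] tool y angle err deg 0.03 crank angle if pads 20mm back 2.978
```

```bash
python3 - <<'E'
import numpy as np
def rows(n):
    n=np.array(n); a=-55*np.diff(np.cos(n)); b=-55*np.diff(np.sin(n)); print(np.round(np.c_[a,b],1).tolist(), a.round(1).sum()-a.sum(), b.round(1).sum()-b.sum())
rows([2.888]+list(np.linspace(2.7,.1,14))+[0])
rows([0]+list(np.linspace(.1,2.0,11)))
rows(list(np.linspace(2.0,.1,11))+[0])
rows([2.0]+list(np.linspace(2.2,3.1416,6)))
E
```

```text
[[-3.5, -9.7], [-5.7, -9.4], [-7.4, -8.1], [-8.9, -6.5], [-10.0, -4.6], [-10.7, -2.5], [-11.0, -0.3], [-10.8, 1.9], [-10.2, 4.0], [-9.2, 5.9], [-7.9, 7.7], [-6.2, 9.1], [-4.3, 10.1], [-2.2, 10.8], [-0.3, 5.5]] -0.059046632565966206 0.10141730007344307
[[0.3, -5.5], [2.0, -10.2], [3.9, -9.7], [5.7, -8.8], [7.2, -7.5], [8.5, -6.0], [9.5, -4.3], [10.1, -2.4], [10.4, -0.5], [10.3, 1.5], [9.9, 3.4]] -0.08807601009283417 0.011358475412485802
[[-9.9, -3.4], [-10.3, -1.5], [-10.4, 0.5], [-10.1, 2.4], [-9.5, 4.3], [-8.5, 6.0], [-7.2, 7.5], [-5.7, 8.8], [-3.9, 9.7], [-2.0, 10.2], [-0.3, 5.5]] 0.08807601009284838 -0.011358475412500013
[[9.5, 5.5], [7.8, 6.8], [6.3, 8.2], [4.7, 9.2], [2.9, 9.9], [1.0, 10.3]] 0.08807601157700162 -0.11176252797385189
```

```bash
sed -i 's/z+.02-.16/z+.0503-.16/' st.py; python3 -m pendant '[0,-3.5,-9.7,0,0, 0,-5.7,-9.4,0,0, 0,-7.4,-8.1,0,0, 0,-8.9,-6.5,0,0, 0,-10,-4.6,0,0, 0,-10.7,-2.5,0,0, 0,-11,-0.3,0,0]' 30; python3 st.py
python3 - <<'E'
from h import *
o=r.get_obs();p=np.load("feeder.npy");c,s=np.cos(p[2]),np.sin(p[2]);f=o["contact_force"];print("F local",c*f[0]+s*f[1],-s*f[0]+c*f[1],f[2])
E
```

```text
clock: 24.0
tcp_pos: [0.4961, 0.0046, 0.1139]
orientation: [2.022, 0.376, -2.016]
contact_force: [7.5, -4.7, -6.0]
grip_width: 0.0187
t 24.0 tcp [496.1   4.6 113.9] F [ 7.5 -4.7 -6. ] w 0.0187 j [-0.76  0.38  0.77  2.1  -0.37  0.8  -0.97]
[[ 0.003  0.361 -0.933]
 [-0.001 -0.933 -0.361]
 [-1.     0.002 -0.003]]
local mm [-92.3  55.2 113.9] tool y angle err deg 0.09 crank angle if pads 20mm back 1.495
F local 5.312039902963386 -7.039467974633358 -6.015947806430382
```

Small forces, on the circle. On to the top.

```bash
python3 -m pendant '[0,-10.8,1.9,0,0, 0,-10.2,4,0,0, 0,-9.2,5.9,0,0, 0,-7.9,7.7,0,0, 0,-6.2,9.1,0,0, 0,-4.3,10.1,0,0, 0,-2.2,10.8,0,0, 0,-0.3,5.5,0,0, 0,0,0,0,0]'; python3 st.py;  python3 hm.py h2
```

```text
clock: 25.12
tcp_pos: [0.5152, -0.0479, 0.1648]
orientation: [2.021, 0.375, -2.019]
contact_force: [1.2, -0.7, 5.6]
grip_width: 0.0186
t 25.12 tcp [515.2 -47.9 164.8] F [ 1.2 -0.7  5.6] w 0.0186 j [-0.7   0.34  0.83  2.01 -0.31  0.92 -0.91]
[[ 0.001  0.36  -0.933]
 [-0.001 -0.933 -0.36 ]
 [-1.     0.001 -0.001]]
local mm [-93.3  -0.7 164.8] tool y angle err deg 0.0 crank angle if pads 20mm back -0.013
top 1 [[-0.046, -0.001, 0.218], [-0.046, -0.001, 0.218], [-0.046, -0.001, 0.218]]
angle [-0.0168316] 0.006913974063816306
scene 176 [[-0.098, -0.024, 0.198], [-0.081, -0.005, 0.222], [-0.049, 0.019, 0.233]]
angle [-0.02870251] 0.0019436898965810127
```

```bash
python3 -m pendant '[0,0,-3,0,0, 0,0,0,0,0, 0,0,3,0,0, 0,0,0,0,0, 0,0.3,-5.5,0,0, 0,2,-10.2,0,0, 0,3.9,-9.7,0,0, 0,5.7,-8.8,0,0, 0,7.2,-7.5,0,0, 0,8.5,-6,0,0, 0,9.5,-4.3,0,0, 0,10.1,-2.4,0,0, 0,10.4,-0.5,0,0, 0,10.3,1.5,0,0, 0,9.9,3.4,0,0, 0,0,0,0,0, 0,0,0,0,0, 0,0,0,0,0, 0,0,0,0,0, 0,0,0,0,0]'; python3 st.py
cat > bu.py <<'E'
from h import *
import sys
p=np.load("feeder.npy");c,s=np.cos(p[2]),np.sin(p[2])
for cam in("scene","top"):
    im,d,X=cloud(cam); D=X[...,:2]-p[:2]; L=np.stack([c*D[...,0]+s*D[...,1],-s*D[...,0]+c*D[...,1],X[...,2]],-1)
    k=(d>0)&(np.abs(L[...,0])<.012)&(np.abs(L[...,1])<.009)&(L[...,2]>.2); print(cam,"top of stack z",np.percentile(L[k][:,2],[5,50,95]).round(3) if k.any() else None)
    k=(d>0)&(np.abs(L[...,0])<.027)&(L[...,1]>.11)&(L[...,1]<.28)&(L[...,2]<.045); Q=L[k]; print(" bin floor: n",len(Q)," n above 12mm",(Q[:,2]>.016).sum(), "y of those",np.percentile(Q[Q[:,2]>.016][:,1],[5,50,95]).round(3) if (Q[:,2]>.016).any() else "")
    for n in("bush0_center",):
        for q in nets.look_for(n,cam)[:5]:
            e=np.array(q["location"]); f=e[:2]-p[:2]; print(" net",np.round([c*f[0]+s*f[1],-s*f[0]+c*f[1],e[2]],3),round(q["score"],2))
    if cam=="scene": cv2.imwrite(f"pics/{sys.argv[1]}.png",cv2.resize(cv2.cvtColor(im,cv2.COLOR_RGB2BGR)[150:280,200:345],None,fx=4,fy=4,interpolation=cv2.INTER_CUBIC))
E
python3 bu.py b1
```

```text
clock: 27.82
tcp_pos: [0.4979, -0.0005, 0.0861]
orientation: [2.022, 0.375, -2.017]
contact_force: [7.0, 0.4, -2.1]
grip_width: 0.0192
t 27.82 tcp [497.9  -0.5  86.1] F [ 7.   0.4 -2.1] w 0.0192 j [-0.71  0.43  0.73  2.12 -0.42  0.74 -0.91]
[[ 0.002  0.36  -0.933]
 [-0.001 -0.933 -0.36 ]
 [-1.     0.002 -0.002]]
local mm [-92.5  49.7  86.1] tool y angle err deg 0.04 crank angle if pads 20mm back 2.014
scene top of stack z [0.3   0.304 0.305]
 bin floor: n 392  n above 12mm 136 y of those [0.145 0.26  0.279]
top top of stack z [0.302 0.304 0.306]
 bin floor: n 804  n above 12mm 116 y of those [0.146 0.157 0.17 ]
 net [0.009 0.153 0.027] 0.56
```

View pics/b1.png

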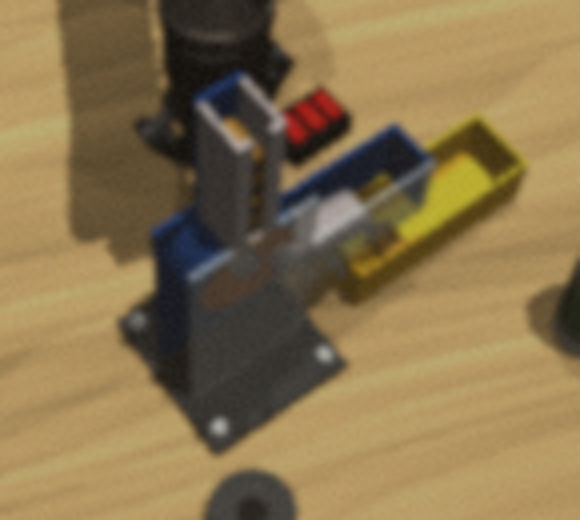

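```bash
python3 -m pendant '[0,-9.9,-3.4,0,0, 0,-10.3,-1.5,0,0, 0,-10.4,0.5,0,0, 0,-10.1,2.4,0,0, 0,-9.5,4.3,0,0, 0,-8.5,6,0,0, 0,-7.2,7.5,0,0, 0,-5.7,8.8,0,0, 0,-3.9,9.7,0,0, 0,-2,10.2,0,0, 0,-0.3,5.5,0,0, 0,0,0,0,0, 0,0,0,0,0, 0,0,0,0,0, 0,0,0,0,0]'; python3 st.py | tail -1; python3 -m pendant '[0,0,-3,0,0, 0,0,0,0,0, 0,0,3,0,0, 0,0,0,0,0, 0,0.3,-5.5,0,0, 0,2,-10.2,0,0, 0,3.9,-9.7,0,0, 0,5.7,-8.8,0,0, 0,7.2,-7.5,0,0, 0,8.5,-6,0,0, 0,9.5,-4.3,0,0, 0,10.1,-2.4,0,0, 0,10.4,-0.5,0,0, 0,10.3,1.5,0,0, 0,9.9,3.4,0,0, 0,0,0,0,0, 0,0,0,0,0, 0,0,0,0,0, 0,0,0,0,0, 0,0,0,0,0]'; python3 st.py | tail -1; python3 bu.py b2
```

```text
clock: 29.9
tcp_pos: [0.5151, -0.0477, 0.1647]
orientation: [2.021, 0.375, -2.019]
contact_force: [0.4, -0.7, 11.0]
grip_width: 0.0189
local mm [-93.3  -0.5 164.7] tool y angle err deg 0.01 crank angle if pads 20mm back -0.009
clock: 32.4
tcp_pos: [0.4979, -0.0006, 0.0861]
orientation: [2.022, 0.375, -2.017]
contact_force: [7.6, 1.5, -2.2]
grip_width: 0.0188
local mm [-92.4  49.6  86.1] tool y angle err deg 0.04 crank angle if pads 20mm back 2.015
scene top of stack z [0.276 0.277 0.277]
 bin floor: n 395  n above 12mm 156 y of those [0.124 0.251 0.279]
top top of stack z [0.275 0.278 0.281]
 bin floor: n 804  n above 12mm 116 y of those [0.149 0.16  0.172]
```

View pics/b2.png

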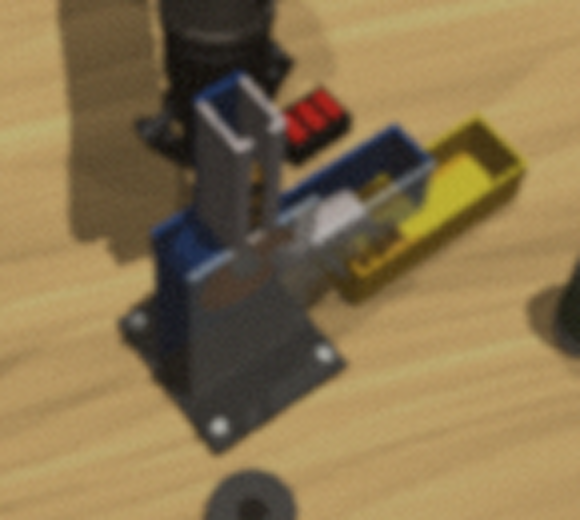

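```bash
python3 -m pendant '[0,-9.9,-3.4,0,0, 0,-10.3,-1.5,0,0, 0,-10.4,0.5,0,0, 0,-10.1,2.4,0,0, 0,-9.5,4.3,0,0, 0,-8.5,6,0,0, 0,-7.2,7.5,0,0, 0,-5.7,8.8,0,0, 0,-3.9,9.7,0,0, 0,-2,10.2,0,0, 0,-0.3,5.5,0,0, 0,0,0,0,0, 0,0,0,0,0, 0,0,0,0,0, 0,0,0,0,0]'; python3 st.py | tail -1; python3 -m pendant '[0,0,-3,0,0, 0,0,0,0,0, 0,0,3,0,0, 0,0,0,0,0, 0,0.3,-5.5,0,0, 0,2,-10.2,0,0, 0,3.9,-9.7,0,0, 0,5.7,-8.8,0,0, 0,7.2,-7.5,0,0, 0,8.5,-6,0,0, 0,9.5,-4.3,0,0, 0,10.1,-2.4,0,0, 0,10.4,-0.5,0,0, 0,10.3,1.5,0,0, 0,9.9,3.4,0,0, 0,0,0,0,0, 0,0,0,0,0, 0,0,0,0,0, 0,0,0,0,0, 0,0,0,0,0]'; python3 st.py | tail -1; python3 bu.py b3
python3 -m pendant '[0,9.5,5.5,0,0, 0,7.8,6.8,0,0, 0,6.3,8.2,0,0, 0,4.7,9.2,0,0, 0,2.9,9.9,0,0, 0,1,10.3,0,0, 0,0,0,0,0, 0,0,0,0,0]'; python3 st.py | tail -1
```

```text
clock: 34.48
tcp_pos: [0.5152, -0.0478, 0.1647]
orientation: [2.021, 0.375, -2.019]
contact_force: [0.2, -0.7, 11.5]
grip_width: 0.0187
local mm [-93.3  -0.6 164.7] tool y angle err deg 0.01 crank angle if pads 20mm back -0.011
clock: 36.98
tcp_pos: [0.4979, -0.0006, 0.086]
orientation: [2.022, 0.375, -2.017]
contact_force: [7.5, 0.4, -2.2]
grip_width: 0.0189
local mm [-92.5  49.7  86. ] tool y angle err deg 0.05 crank angle if pads 20mm back 2.016
scene top of stack z [0.252 0.252 0.252]
 bin floor: n 391  n above 12mm 177 y of those [0.124 0.234 0.278]
top top of stack z [0.25  0.252 0.255]
 bin floor: n 804  n above 12mm 127 y of those [0.139 0.155 0.196]
clock: 38.17
tcp_pos: [0.5155, -0.0482, 0.0547]
orientation: [2.022, 0.374, -2.019]
contact_force: [1.5, -0.6, 14.7]
grip_width: 0.0191
local mm [-93.2  -1.2  54.7] tool y angle err deg -0.03 crank angle if pads 20mm back -3.12
```

```bash
python3 -m pendant '[0,-1,0,0,0, 25,0,0,0,0, 50,0,0,0,0, 85,0,0,0,0, 85,0,0,0,0, 85,0,0,0,0, 85,-20,0,0,0, 85,-40,0,0,0, 85,-45,0,0,0, 85,-40,0,20,0, 85,0,0,50,0, 85,0,0,40,0, 85,0,0,0,0]'; python3 st.py|tail -1; python3 hm.py h3;python3 bu.py b4; python3 - <<'E'
import cv2
a=cv2.imread("pics/b4.png");b=cv2.imread("pics/h3.png")[:,:390]
cv2.imwrite("pics/fin.png",cv2.resize(cv2.hconcat([a,cv2.copyMakeBorder(b,0,a.shape[0]-390,0,0,0)]),(800,430)))
E
```

```text
clock: 39.8
tcp_pos: [0.4093, -0.087, 0.1999]
orientation: [2.023, 0.379, -2.023]
contact_force: [0.5, 0.1, -0.4]
grip_width: 0.0848
local mm [-206.2    0.8  199.9] tool y angle err deg -0.06 crank angle if pads 20mm back 0.009
top 255 [[-0.131, -0.008, 0.105], [-0.091, 0.002, 0.113], [-0.048, 0.011, 0.117]]
angle [3.11690973] 0.0008617853245702599
 net [-0.079  0.002  0.114] 0.85
scene 108 [[-0.128, -0.011, 0.103], [-0.099, -0.004, 0.112], [-0.073, 0.007, 0.117]]
angle [-3.13099524] 0.0008473489565930508
 net [-0.101 -0.006  0.113] 0.44
scene top of stack z [0.25 0.25 0.25]
 bin floor: n 396  n above 12mm 185 y of those [0.125 0.239 0.278]
top top of stack z [0.25  0.252 0.255]
 bin floor: n 820  n above 12mm 131 y of those [0.139 0.156 0.279]
```

View pics/fin.png

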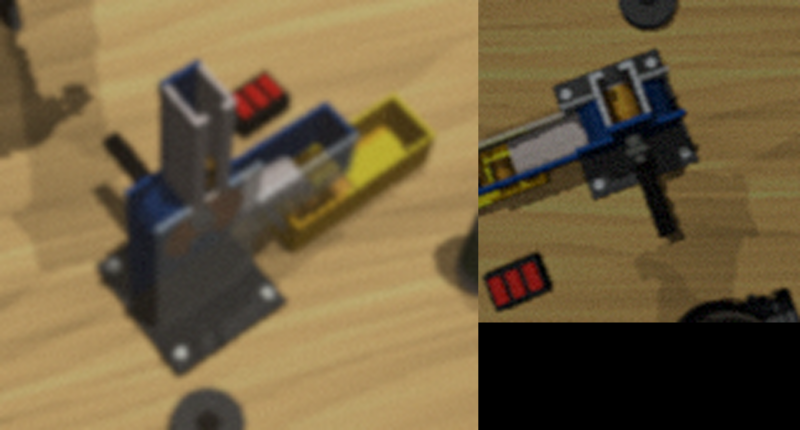

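```bash
python3 - <<'E'
from h import *
p=np.load("feeder.npy");c,s=np.cos(p[2]),np.sin(p[2])
for cam in("scene","top"):
    im,d,X=cloud(cam); D=X[...,:2]-p[:2]; L=np.stack([c*D[...,0]+s*D[...,1],-s*D[...,0]+c*D[...,1],X[...,2]],-1)
    k=(d>0)&(np.abs(L[...,0])<.025)&(L[...,1]>.05)&(L[...,1]<.27); Q=L[k]
    print(cam)
    for y in np.arange(.05,.27,.01):
        B=Q[(Q[:,1]>=y)&(Q[:,1]<y+.01)]; 
        print(int(y*1000),np.histogram(B[:,2]*1000,bins=[-10,2,10,18,26,34,42,60,80,100,120,160])[0])
for n,a in dict(module=(.59,-.316),fusebox=(.428,.104),can=(.659,.255),pulley=(.74,-.038)).items():
    q=nets.look_for(n+"_center","top"); print(n,a,np.round(q[0]["location"],3) if q else None)
E
```

```text
scene
50 [ 0  2  0  0  1  1  0  1  3  0 13]
60 [ 5  3  0  0  0  0  0  0  3  3 24]
70 [20  1  0  0  0  0  0  0  1  4 22]
80 [21  2  0  0  0  0  0  0  1 12 21]
90 [27  1  0  0  0  3  0  0  0 19 20]
100 [ 4  6  7  5  5  3  8  0  0 22 20]
110 [ 0  0  0  0  5  0  0  0  3 19 20]
120 [ 0  0  2  5  2  0  0  0  5 10 21]
130 [ 0  1  4  6  1  0  0  0  5  8 18]
140 [ 0  0  2  7  5  1  0  0  6  7 21]
150 [ 0  0  1  4  3  0  1  0  5  8 20]
160 [ 0  2  3  4  1  0  1  0 12 23 68]
170 [ 4  0  0  4 10  1  0  0  0  0  1]
180 [0 0 0 1 9 0 0 0 0 0 0]
190 [0 0 0 0 1 0 0 0 0 0 0]
200 [2 7 0 0 0 0 0 0 0 0 0]
210 [3 9 0 0 0 0 0 0 0 0 0]
220 [ 5 16  0  0  0  0  1  0  0  0  0]
230 [10 13  0  0  1  1  0  0  0  0  0]
240 [ 8 19  0  1  1  1  2  0  0  0  0]
250 [11 19  1  0  1  3  3  0  0  0  0]
260 [ 6 23  0  0  2  1  3  0  0  0  0]
270 [0 0 0 0 0 0 0 0 0 0 0]
top
50 [ 0  0  1  0  0  0  0  0  0 20 39]
60 [ 2  1  1  0  0  0  0  0  0 52 23]
70 [ 3  0  0  0  0  0  0  0  0 53 21]
80 [ 4  0  0  0  0  0  0  0  0 54 21]
90 [ 6  0  0  0  0  0  0  0  1 55 22]
100 [ 2  0  1  0  0  0  1  0  1 55 25]
110 [ 0  2  0  2  0  0  0  0  2 56 22]
120 [ 1  1  1  0  2  0  0  0 13 23 23]
130 [ 1 13  2  7  0  0  0  0  3  3 24]
140 [ 1 16  2 12 23  0  0  0  3  5 23]
150 [ 3 14  0  1 30  0  0  0  3  4 26]
160 [ 5 22  1 11  1  0  0  0 16 22 72]
170 [ 4 18  2 25  3  0  0  0  0  0 17]
180 [0 6 0 0 0 0 0 0 0 0 0]
190 [ 2 11  0  3  0  0  0  0  0  0  0]
200 [11 53  0  0  0  0  0  0  0  0  0]
210 [ 7 53  0  0  0  0  0  0  0  0  0]
220 [ 9 56  0  0  0  0  0  0  0  0  0]
230 [ 8 51  1  0  0  0  0  0  0  0  0]
240 [11 52  0  0  0  0  0  0  0  0  0]
250 [ 9 54  0  0  0  0  0  0  0  0  0]
260 [10 54  0  0  0  0  0  0  0  0  0]
270 [0 0 0 0 0 0 0 0 0 0 0]
module (0.59, -0.316) [ 0.585 -0.32   0.031]
fusebox (0.428, 0.104) [0.428 0.104 0.029]
can (0.659, 0.255) [0.658 0.257 0.133]
pulley (0.74, -0.038) [ 0.741 -0.037  0.027]
```

```bash
python3 -c "
from bench import r
r.hand_in(); print(r.get_obs()['clock'])"
```

```text
the job is handed in; nothing more can be done
the job is handed in; nothing more can be done
```

I stood the yellow bin under the spout and let go of it. I then turned the crank to feed three bushes, one at a time, left the handle hanging down and backed off before handing in. The clock was at about 40 s of the 72 s allowed.

**Last checks:**
- **Bin:** its centre is about 50 mm beyond the spout's centre, upright on the bench. This was measured before the first drop; the final picture still shows it standing there.
- **Bushes:** depth readings show three separate bush-high shapes in the bin, at about 125, 150 and 180 mm along the feeder's y. The first two drops showed clearly in pictures. The third rests mainly on these depth readings and the stack height.
- **Magazine:** the top of the stack fell about 26 mm per drop to 252 mm, which fits two bushes left, the lower centre at about 213 mm.
- **Crank:** both cameras put it within 0.03 rad of straight down. I commanded no more than about 1.6 rad/s.
- **Bystanders:** the other four things stayed within 6 mm of where they were first measured.
- **Robot:** the gripper was open and clear, with contact force near zero.

**What disagreed:** my first two grips closed on nothing. The scene camera put the fingertips about 32 mm higher than the reported tool point. Lowering by that amount gave a good grip, reading 19 mm on the 20 mm sleeve. I didn't find the cause of the offset. The bush network mostly reported nothing, so I relied on depth readings and pictures instead.

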